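# Cock the test shutter on the light box

### The job

Get the light box ready for a shutter test: draw the sprung shutter arm back by its upright tab until the pin at its tip has passed the brass hook, then ease it back onto the hook so that it stays cocked by itself; never let the arm fly or drop, even onto the hook. With the shutter cocked and let go, push the toggle switch on the box fully over to on (away from the box's vented front) without setting the shutter off, and leave the other things on the counter where they are.

Things in the scene. Friction and masses are not known exactly. Their poses are not given: they have to be found in the camera images.
- lightbox: Flat grey light box fixed to the counter, 240 (x) x 360 (y) x 60 mm high; origin at the centre of its underside, z up; vented front faces its -x. In its frame (x, y, mm): shutter pivot (80, 30), white light window, 68 across, (-6, 90), cocked pin about (-80, -26), catch pivot about (-60, -78), toggle (55, -135). Nothing else stands on its flat top.
- shutter (a joint): Sprung arm turning about a vertical pivot, 18 to 28 mm above the box top: 0 at rest, its 80 mm black disc over the window; grows anticlockwise seen from above as drawn; stop at 1.09. Spring pulls to 0: 3.5 N at the tab at rest, 7.2 N cocked. The pin meets the hook near 0.82, is past it above 0.97, hangs on it at about 0.955 (cocked). Let go elsewhere it flies; never faster back than 2.5 rad/s.
- shutter_hinge (a point): Point on the shutter's pivot axis, 25 mm above the box top; the hub is 34 mm across and 37 mm high. The point's x axis points outward along the arm, its y axis the way the arm is drawn (they turn with the arm).
- shutter_tab (a point): Centre of the upright tab on the arm, 105 mm from the pivot: a plain steel plate 44 mm along the arm, 8 mm thick across it, standing from 28 to 64 mm above the box top (this point is at 46 mm). Push on its flat side that faces away from the catch. Axes as shutter_hinge: y is the way to draw it.
- shutter_pin (a point): Upright steel pin, 10 mm across, at the arm's tip 170 mm from the pivot, reaching from 4 to 36 mm above the box top; this point is at 20 mm.
- catch (a joint): Brass catch lever on a vertical pivot, 6 to 18 mm above the box top: 0 closed (lightly sprung), grows as it opens outward from the shutter pivot, to 0.4. Its sloping nose lets the drawn pin push it aside (about 0.15) and then springs back behind the pin by itself. Hair trigger: under 1 N on its nose or about 1.2 N on its tail fires a cocked shutter: do not touch it.
- catch_nose (a point): Holding face of the catch's hook, 60 mm from the catch pivot, 12 mm above the box top.
- catch_tail (a point): End of the catch's straight tail (trigger), 37 mm beyond the catch pivot, 12 mm above the box top.
- lamp (a joint): Toggle switch on the box top: off near 0 (leaning to the box's -x), fully on at 1.0 (leaning to the box's +x); 0.5 is upright. It stays where it is left; about 1 N at the ball moves it.
- lamp_tip (a point): Centre of the 26 mm steel ball on the end of the toggle's 10 mm rod, 60 mm from the toggle's hinge.
- lamp_hinge (a point): Toggle's hinge, 22 mm above the box top (axis along the box's y); its black housing is 70 (x) x 50 (y) mm and 35 mm high.
- tube: Bystander: ribbed chrome macro tube, 66 mm across, 75 mm high, standing loose on the counter; origin at the centre of its underside.
- tile: Bystander: white ceramic calibration tile, 100 x 100 x 9 mm, lying loose; origin at the centre of its underside.
- stepring: Bystander: black aluminium step ring, 82 mm across, 12 mm high, lying loose; origin at the centre of its underside.
- flat: Bystander: smoky quartz optical flat in a brass cell, 90 mm across, 20 mm high, lying loose; origin at the centre of its underside.

How it is judged:
By the outcome, as a careful person would: the job done as asked, in the order asked, and still so for the second after the job is handed in, with the robot touching nothing.
It also fails if it takes over 51 s, if anything falls off the work surface, if the arm or the gripper's body presses on something with over 40 N, if the wrist force passes 120 N, or if a joint passes its speed limit or range.

### The arm

A 7-joint arm with a two-finger parallel gripper is mounted at the origin on the work surface. World frame = base frame: x ahead of the robot, y to its left, z up, the work surface at z = 0. Lengths are in m, angles in rad, forces in N, time in s.
With the tool pointing down it reaches from about 0.425 to 0.925 m from the base axis. Payload 6.8 kg.
Tool frame: the origin (TCP) lies midway between the tips of the shut fingers; the grasp point (between the pads) lies 19 mm behind it (grip_point_offset is the z of the grasp point in the tool frame, in m); z points along the fingers, y is the line along which they close (so a half turn about z gives the same grasp; the last joint's range is limited). The gripper opens to 85 mm and grips with 20 to 120 N. Pads are 22 mm wide; open, the fingers measure 114 mm over their backs; the gripper's body (76 mm by 85 mm) begins 54 mm behind the grasp point. The pads swing forward as they close: fully open they stand 13 mm farther back than shut.
Start: joints at [-0.108, 0.477, 0.022, 1.555, -0.011, 1.109, -0.083], TCP at [0.675, 0, 0.195] pointing down, gripper open.
Joint ranges: [-2.96, 2.96], [-0.34, 2.1], [-1.41, 1.46], [0.24, 2.44], [-1.37, 4.51], [0.17, 1.92], [-2.96, 2.96]. Speed limits (rad/s): [2.39, 2.39, 3.14, 3.14, 3.14, 3.14, 3.14].

### API

Orientations are given as a rotation vector (axis times angle).
In Python, from bench import get_obs, grab_frame, calibration, hand_in, grip_point_offset gives the robot as it stands.
- The arm moves only by the shell command python3 -m pendant 'ROWS' [OPENING] [FORCE]. ROWS is a JSON object of lists of equal length, an entry for each row: "translation": the shift along the world's x, y, z in units of 25 mm (1.0 is 25 mm), a list of three; "delta_rot": the turn, a rotation vector about the world's x, y, z in units of 5 degrees (1.0 is 5 degrees), a list of three. In form: {"translation": [[dx, dy, dz], ...], "delta_rot": [[rx, ry, rz], ...]}. A call has 1 to 12 rows; each row is the pose to reach, as a shift and turn from the pose commanded when the call began; what a row does not reach only later rows make up. A row lasts 1/8 s, in which the tool goes at most 62.5 mm and 10.7 degrees, less where a joint would pass 70% of its speed; a pose out of reach is approached as far as the arm can. A call with a gripper value outside its range is refused whole. OPENING is the opening, from 0 (shut) to 1 (fully open), set as the call begins (- or left out, the last holds). The fingers move at their own pace and stop on an object; FORCE is the grip in N (left out, the last holds). Time passes only in rows, so rows that repeat a pose let the fingers close. It gives the time, the measured TCP pose, the force, the opening and the grip force at its end, in the units of the state.
- get_obs(): the state, without advancing time (a new reading comes with each control period).
- grab_frame(name): name is "scene" or "side" or "wrist"; returns (picture, depth): 420x560x3 uint8, red, green, blue; 420x560 float32, m along the optical axis (not along the pixel's ray), 0 where there is no reading.
- calibration(name): a dict with "K" (3x3 intrinsics, pixels), "k1" (the pictures are not rectified: a ray, as slopes to the right and down, at radius r is drawn at 1 + k1 r^2 times it, then the intrinsics apply), "rvec" (rotation vector, rad) and "tvec" (3), from world to camera coordinates, as OpenCV has them. Camera axes: x right, y down, z forward; pixel columns grow to the right and rows downward; lengths in m; the calibration is good to about 2 mm. A picture is of the moment at which its call begins: read the wrist's pose just before it. calibration takes no time and is no camera call; for the wrist camera it gives the pose at the moment of the call.
- hand_in(): hands the job in; it is judged then, once.
The state is a dict: "clock": time; "joints": joint angles; "qvel": joint speeds; "tau": joint torques, N m; "tcp_pos": TCP position; "orientation": TCP orientation; "contact_force": force on the tool from outside, world axes, zero at the start; "moment": the same for the moment, N m; "grip_width": finger opening in m; "gripper_force": force on a finger pad.
Only numpy, scipy, OpenCV 4.12 (cv2) and the standard library are available. Lean on these libraries where they do the work, as an engineer would, in place of code of your own. Each camera call takes 0.05 s, during which the arm holds its last target. There are 200 camera calls.

## Working session

There is one attempt and no reset: what is moved stays moved. The work goes in short steps, Python scripts to look and compute and a shell command to move; the robot and the scene stay as the last step left them, time stands still between calls to the robot, and variables do not carry over. Pictures are saved under pics/ and viewed, at most 10 in all, crops included, and the job is handed in when it is done.

```bash
mkdir -p pics; ls
python3 - <<'E'
from bench import *
import cv2,numpy as np
o=get_obs();print(o['clock'],o['tcp_pos'],o['orientation'],o['grip_width'],grip_point_offset)
for n in("scene","side"):
    c=calibration(n);print(n,c)
    p,d=grab_frame(n);cv2.imwrite(f'pics/{n}0.png',p[:,:,::-1]);np.savez(f'{n}0.npz',p=p,d=d)
E
```

```text
pics
0.0 [ 6.74314206e-01 -5.58026900e-06  1.94326895e-01] [-2.22053231e+00 -2.22057507e+00  2.20156600e-03] 0.0855501342562861 -0.0187
scene {'K': array([[387.17788065,   0.        , 278.10894805],
       [  0.        , 387.17788065, 206.62118631],
       [  0.        ,   0.        ,   1.        ]]), 'k1': -0.09440045598340031, 'rvec': array([ 1.98485616,  1.60232733, -0.59513876]), 'tvec': array([-0.15942186, -0.38430957,  1.48853694])}
side {'K': array([[530.4367327 ,   0.        , 280.29717812],
       [  0.        , 530.4367327 , 208.32814648],
       [  0.        ,   0.        ,   1.        ]]), 'k1': -0.05576909136995091, 'rvec': array([ 0.83175672, -2.57448546,  1.02996448]), 'tvec': array([0.51714786, 0.29300355, 1.06812255])}
```

View pics/scene0.png

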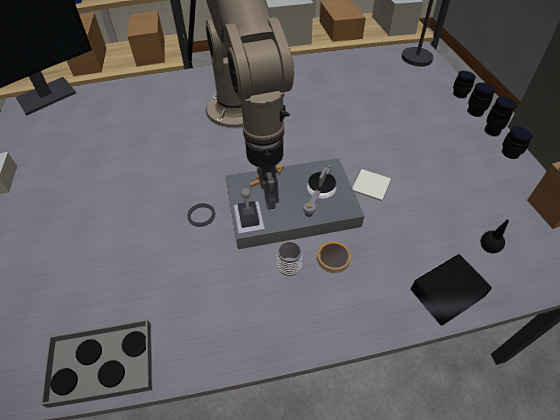

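View pics/side0.png

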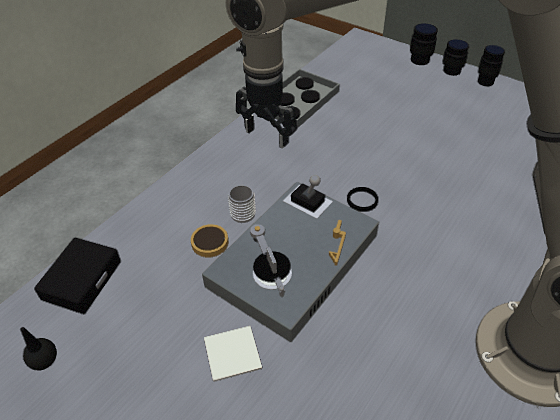

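The scene view has the robot at the top, with the box under the gripper. In the side view the box is unobstructed: hub around (258,230), disc (272,268), toggle ball (314,182), brass catch (338,240). The vents face the robot. I'll fit the box pose from depth next.

```bash
cat > h.py <<'E'
import numpy as np,cv2
from bench import *
from scipy.spatial.transform import Rotation as R
def rays(n,uv,c=None):
    c=c or calibration(n);K=c['K'];uv=np.asarray(uv,float).reshape(-1,2)
    d=(uv-K[[0,1],2])/K[[0,1],[0,1]];u=d.copy()
    for _ in range(8): u=d/(1+c['k1']*(u**2).sum(1,keepdims=True))
    Rm=R.from_rotvec(c['rvec']).as_matrix()
    return -Rm.T@c['tvec'], np.c_[u,np.ones(len(u))]@Rm
def plane(n,uv,z,c=None):
    o,d=rays(n,uv,c);return o+d*((z-o[2])/d[:,2])[:,None]
def cloud(n,d,c=None):
    v,u=np.mgrid[:420,:560];o,r=rays(n,np.c_[u.ravel(),v.ravel()],c)
    P=(o+r*d.reshape(-1,1)).reshape(420,560,3);P[d==0]=np.nan;return P
E
cat > m.py <<'E'
from h import *
Z=np.load('side0.npz');p,d=Z['p'],Z['d'];P=cloud('side',d)
m=(abs(P[...,2]-.06)<.008)&(abs(P[...,0]-.68)<.3)&(abs(P[...,1])<.35)
m=m.astype(np.uint8);m=cv2.morphologyEx(m,cv2.MORPH_OPEN,np.ones((3,3)))
n,l,s,_=cv2.connectedComponentsWithStats(m);k=1+s[1:,4].argmax();mm=(l==k)
ctr=max(cv2.findContours(mm.astype(np.uint8),0,2)[0],key=cv2.contourArea)[:,0]
h=cv2.convexHull(ctr)[:,0].astype(float)
Q=plane('side',h,.06)[:,:2]
print('z',np.nanmedian(P[mm][:,2]))
r=cv2.minAreaRect((Q*1000).astype(np.float32));print(r,cv2.boxPoints(r))
big=cv2.resize(p[160:350,180:400],None,fx=3.4,fy=3.1,interpolation=cv2.INTER_CUBIC);big=big[:,:,::-1]
cv2.imwrite('pics/side0z.png',big)
E
python3 m.py
```

```text
z 0.059613489112471774
((530.1070556640625, 97.47879791259766), (363.0174560546875, 241.68479919433594), 89.83751678466797) [[408.7504  -83.68651]
 [650.43427 -84.37189]
 [651.46375 278.6441 ]
 [409.77985 279.32947]]
```

View pics/side0z.png

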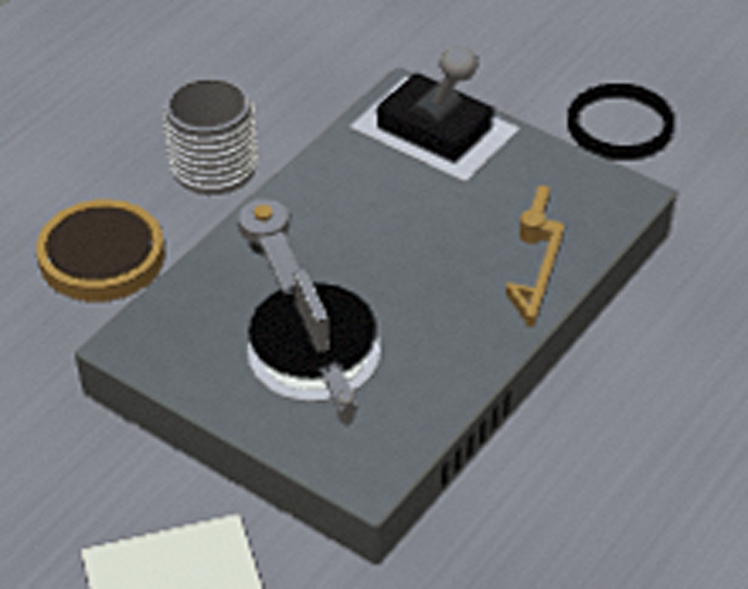

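The zoomed crop shows the hub top at zoom (264,212), pin top about (346,400), ball (459,62), and catch nose about (515,290). The box is nearly aligned with world axes and centred near (0.530, 0.0975). I'll check the known features against that pose and compute the approach.

```bash
cat > f.py <<'E'
from h import *
Z=np.load('side0.npz');d=Z['d'];P=cloud('side',d)
z=lambda a,b:(180+(a+.5)/3.4-.5,160+(b+.5)/3.1-.5)
for n,q,h in (('hub top',z(264,213),.097),('ball',z(459,62),.137),('tab top mid',z(311,292),.124),('catchpiv',z(534,217),.08)):
    print(n,plane('side',[q],h)[0].round(4),P[int(q[1]+.5),int(q[0]+.5)].round(4))
print('pred hub',.530+.08,.0975+.03)
m=(abs(P[...,0]-.585)<.06)&(abs(P[...,1]+.0375)<.03)&(P[...,2]>.12)&(P[...,2]<.17)
q=P[m];print('ball pts',len(q),q.mean(0),q.min(0),q.max(0))
H=np.array([.610,.1275]);a0=np.arctan2(60,-86)
t=get_obs()['tcp_pos']
for th in (0,.5,.82,.955,1.0,1.03):
    a=a0+th;e=np.array([np.cos(a),np.sin(a)]);y=np.array([-e[1],e[0]])
    for off in (-15,-35):
        p=H+.105*e+y*off/1000;print(th,off,p.round(4),((p-t[:2])/.025).round(2),'rz',np.degrees(a-np.pi)/5)
E
python3 f.py
```

```text
hub top [0.6111 0.125  0.097 ] [0.6128 0.1239 0.0962]
ball [ 0.572  -0.0451  0.137 ] [ 0.5641 -0.034   0.1486]
tab top mid [0.5284 0.1826 0.124 ] [0.5291 0.1821 0.1225]
catchpiv [0.4718 0.0123 0.08  ] [0.47   0.0141 0.0816]
pred hub 0.61 0.1275
ball pts 104 [ 0.56666954 -0.03645791  0.14354958] [ 0.55701799 -0.048685    0.12007986] [ 0.57934735 -0.02790871  0.15598856]
0 -15 [0.5325 0.1999] [-5.68  7.99] rz -6.980499123184941
0 -35 [0.5439 0.2163] [-5.22  8.65] rz -6.980499123184941
0.5 -15 [0.5073 0.1539] [-6.69  6.15] rz -1.2509211718767086
0.5 -35 [0.5094 0.1737] [-6.6   6.95] rz -1.2509211718767086
0.82 -15 [0.5042 0.1202] [-6.81  4.81] rz 2.416008716960558
0.82 -35 [0.5    0.1398] [-6.98  5.59] rz 2.416008716960558
0.955 -15 [0.5061 0.106 ] [-6.73  4.24] rz 3.9629947638137835
0.955 -35 [0.4994 0.1248] [-7.    4.99] rz 3.9629947638137835
1.0 -15 [0.5072 0.1014] [-6.69  4.05] rz 4.478656779431524
1.0 -35 [0.4996 0.1199] [-6.99  4.79] rz 4.478656779431524
1.03 -15 [0.508  0.0983] [-6.65  3.93] rz 4.8224314565100155
1.03 -35 [0.4999 0.1166] [-6.98  4.66] rz 4.8224314565100155
```

```bash
python3 -m pendant '{"translation":[[-0.6,1.1,0],[-1.2,2.2,0],[-1.8,3.3,0],[-2.5,4.5,0],[-3.1,5.6,0],[-3.7,6.7,0],[-4.3,7.8,0],[-4.9,8.9,0],[-4.9,8.9,0],[-4.9,8.9,0]],"delta_rot":[[0,0,-0.9],[0,0,-1.8],[0,0,-2.7],[0,0,-3.6],[0,0,-4.5],[0,0,-5.4],[0,0,-6.2],[0,0,-7],[0,0,-7],[0,0,-7]]}' 0 40
python3 - <<'E'
from h import *
for n in ('side','wrist'):
    p,d=grab_frame(n);cv2.imwrite(f'pics/{n}1.png',p[:,:,::-1])
E
```

```text
clock: 1.35
tcp_pos: [0.5527, 0.2216, 0.1951]
orientation: [2.786, 1.451, -0.001]
contact_force: [0.6, -0.5, 0.1]
grip_width: -0.0001
gripper_force: 0.0
```

View pics/wrist1.png

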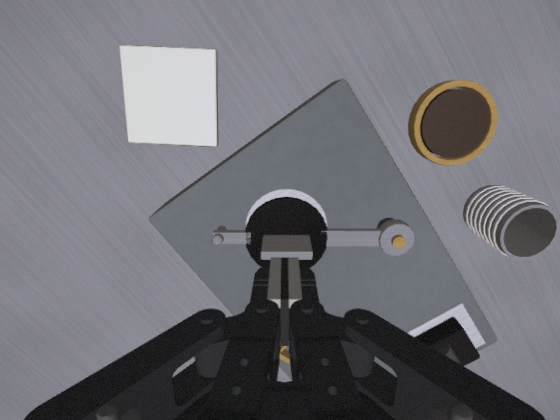

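The wrist view has the arm horizontal: pin at (218,238), tab (286,247), hub (397,238), so tool y lies along the arm. I'll project my planned contact point into this picture to confirm which side of the tab the tool is on.

```bash
cat > g.py <<'E'
from h import *
c=calibration('wrist');o=get_obs();t=o['tcp_pos']
def proj(X):
    q=R.from_rotvec(c['rvec']).apply(X)+c['tvec'];u=q[:2]/q[2];u=u*(1+c['k1']*(u@u));return (u*c['K'][0,0]+c['K'][:2,2]).round(1)
print('tcp',proj(t),'below',proj(np.r_[t[:2],.097]))
for n,q,h in (('hub',(397,237),.097),('hubbrass',(399,241),.098),('tab top c',(286,241),.124),('tabL',(262,241),.124),('tabR',(311,241),.124),('pin',(218,238),.096)):
    print(n,plane('wrist',[q],h,c)[0].round(4))
R0=R.from_rotvec(o['orientation']).as_matrix();print(R0.round(3))
E
python3 g.py
```

```text
tcp [283.4 240.7] below [283.6 194. ]
hub [0.6154 0.1263 0.097 ]
hubbrass [0.615  0.1222 0.098 ]
tab top c [0.5357 0.1927 0.124 ]
tabL [0.5192 0.2043 0.124 ]
tabR [0.5529 0.1806 0.124 ]
pin [0.4784 0.2209 0.096 ]
[[ 0.575  0.818  0.   ]
 [ 0.818 -0.575 -0.001]
 [-0.001  0.    -1.   ]]
```

Run:
```python
from h import *
p,d=grab_frame('wrist');np.savez('w1.npz',p=p,d=d)
P=cloud('wrist',d);print(d[200:330:5,286].round(3));print(P[225:320:6,286].round(3));print(P[225:320:6,270].round(3))
a=cv2.imread('pics/wrist1.png')[180:330,190:390];b=cv2.imread('pics/side1.png')[160:310,200:400]
cv2.imwrite('pics/z1.png',np.hstack([cv2.resize(a,None,fx=2,fy=3),cv2.resize(b,None,fx=2,fy=3)]))
```

```text
[0.3   0.302 0.303 0.304 0.307 0.308 0.309 0.31  0.299 0.289 0.28  0.278
 0.152 0.148 0.143 0.14  0.136 0.132 0.128 0.125 0.124 0.123 0.124 0.126
 0.126 0.127]
[[0.536 0.193 0.088]
 [0.533 0.188 0.09 ]
 [0.531 0.185 0.095]
 [0.531 0.185 0.108]
 [0.53  0.185 0.12 ]
 [0.528 0.182 0.125]
 [0.56  0.229 0.239]
 [0.56  0.229 0.246]
 [0.56  0.229 0.25 ]
 [0.56  0.228 0.255]
 [0.56  0.229 0.26 ]
 [0.56  0.23  0.266]
 [0.56  0.228 0.267]
 [0.559 0.228 0.271]
 [0.558 0.225 0.27 ]
 [0.555 0.222 0.269]]
[[0.524 0.202 0.09 ]
 [0.52  0.197 0.089]
 [0.519 0.194 0.096]
 [0.519 0.193 0.108]
 [0.519 0.193 0.12 ]
 [0.517 0.19  0.125]
 [0.502 0.171 0.09 ]
 [0.554 0.233 0.246]
 [0.554 0.233 0.251]
 [0.554 0.232 0.255]
 [0.555 0.233 0.261]
 [0.555 0.232 0.264]
 [0.555 0.232 0.268]
 [0.556 0.233 0.274]
 [0.556 0.233 0.278]
 [0.556 0.233 0.28 ]]
```

View pics/z1.png

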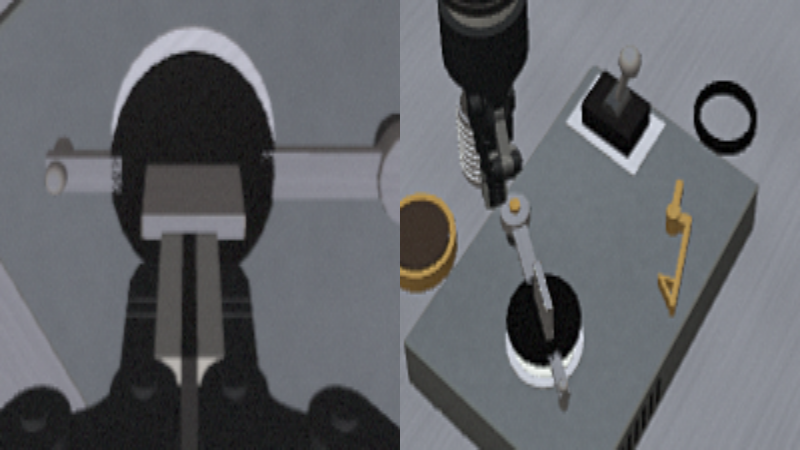

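Run:
```python
from h import *
o=get_obs();t=o['tcp_pos'];print(t,o['joints'].round(3) if hasattr(o['joints'],'round') else o['joints'],o['grip_width'])
for n in('side','wrist'):
    c=calibration(n)
    for z in(.195,.215,.235,.255):
        for off in (0,.011):
            X=np.r_[t[:2]+off*np.array([.575,.818]),z]
            q=R.from_rotvec(c['rvec']).apply(X)+c['tvec'];u=q[:2]/q[2];u=u*(1+c['k1']*(u@u));print(n,z,off,(u*c['K'][0,0]+c['K'][:2,2]).round(1))
p,d=grab_frame('side');P=cloud('side',d)
m=(abs(P[...,0]-t[0])<.05)&(abs(P[...,1]-t[1])<.05)&(P[...,2]>.15)
print(P[m][:,2].min(),np.sort(P[m][:,2])[:20].round(3)); v,u=np.where(m);k=v.argmax();print(u[k],v[k],P[v[k],u[k]])
```

```text
[0.55311231 0.2210583  0.19518118] [-0.537  0.347  0.065  1.756 -0.025  1.04  -1.075] 2.4557375303315107e-05
side 0.195 0 [248.2 237.7]
side 0.195 0.011 [242.8 239.1]
side 0.215 0 [247.6 230.9]
side 0.215 0.011 [242.1 232.4]
side 0.235 0 [246.9 224. ]
side 0.235 0.011 [241.3 225.4]
side 0.255 0 [246.3 216.8]
side 0.255 0.011 [240.6 218.2]
wrist 0.195 0 [283.4 240.5]
wrist 0.195 0.011 [283.4 223.5]
wrist 0.215 0 [283.4 256. ]
wrist 0.215 0.011 [283.3 237.5]
wrist 0.235 0 [283.3 275. ]
wrist 0.235 0.011 [283.3 254.8]
wrist 0.255 0 [283.2 299.2]
wrist 0.255 0.011 [283.2 276.8]
0.2311897851085699 [0.231 0.231 0.231 0.233 0.234 0.236 0.236 0.237 0.237 0.237 0.237 0.237
 0.238 0.238 0.239 0.24  0.24  0.241 0.241 0.241]
243 229 [0.55160783 0.23483902 0.23422504]
```

Both cameras put the lowest visible fingertip point at z≈0.232, while the reported TCP is 0.195. I'll descend a safe 50 mm and measure again before relying on either.

```bash
python3 -m pendant '{"translation":[[0,0,-0.5],[0,0,-1],[0,0,-1.5],[0,0,-2],[0,0,-2]],"delta_rot":[[0,0,0],[0,0,0],[0,0,0],[0,0,0],[0,0,0]]}'
cat > tip.py <<'E'
from h import *
t=get_obs()['tcp_pos'];print(t)
for n in('side','scene'):
    p,d=grab_frame(n);P=cloud(n,d)
    m=(np.hypot(P[...,0]-t[0],P[...,1]-t[1])<.035)&(P[...,2]>.105)
    z=np.sort(P[m][:,2]);print(n,z[:12].round(3)); cv2.imwrite(f'pics/{n}_t{int(t[2]*1000)}.png',p[:,:,::-1])
Z=np.load('side0.npz');P=cloud('side',Z['d']);m=(np.hypot(P[...,0]-.674,P[...,1])<.075)&(P[...,2]>.165)
print('start',np.sort(P[m][:,2])[:12].round(3))
E
python3 tip.py
```

```text
clock: 2.17
tcp_pos: [0.5516, 0.2221, 0.1438]
orientation: [2.787, 1.451, -0.004]
contact_force: [0.0, 0.8, -0.4]
grip_width: -0.0002
gripper_force: 0.0
[0.55162772 0.22214486 0.14380607]
side [0.18  0.181 0.181 0.181 0.184 0.184 0.185 0.186 0.187 0.187 0.188 0.188]
scene [0.18  0.18  0.181 0.182 0.185 0.185 0.185 0.186 0.186 0.188 0.188 0.189]
start [0.243 0.243 0.244 0.244 0.244 0.244 0.245 0.245 0.245 0.245 0.246 0.246]
```

```bash
python3 -m pendant '{"translation":[[0,0,-0.6],[0,0,-1.2],[0,0,-1.8],[0,0,-1.8],[-0.2,-0.3,-1.8],[-0.4,-0.57,-1.8],[-0.55,-0.79,-1.8],[-0.65,-0.93,-1.8],[-0.77,-1.1,-1.8],[-0.77,-1.1,-1.8]],"delta_rot":[[0,0,0],[0,0,0],[0,0,0],[0,0,0],[0,0,0],[0,0,0],[0,0,0],[0,0,0],[0,0,0],[0,0,0]]}'
python3 - <<'E'
from h import *
p,d=grab_frame('wrist');cv2.imwrite('pics/w3.png',p[:,:,::-1])
E
python3 tip.py|head -3
```

```text
clock: 3.52
tcp_pos: [0.5331, 0.1946, 0.1004]
orientation: [2.787, 1.45, -0.0]
contact_force: [-0.1, -0.1, -0.1]
grip_width: -0.0001
gripper_force: 0.0
[0.53328858 0.19496742 0.10038809]
side [0.105 0.105 0.106 0.106 0.106 0.106 0.107 0.107 0.107 0.107 0.107 0.107]
scene [0.105 0.106 0.106 0.107 0.109 0.11  0.11  0.111 0.111 0.112 0.112 0.112]
```

View pics/w3.png

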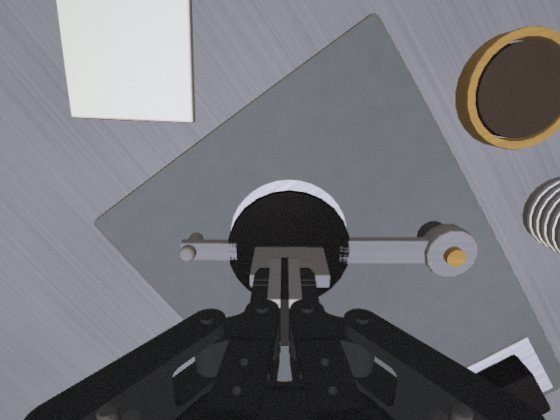

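The fingertips appear over the tab at (287,265) and there is no contact force, so the real tips sit about 36 mm above the reported TCP, as depth showed. I'll back off and descend in stages.

```bash
python3 -m pendant '{"translation":[[0.25,0.35,0],[0.5,0.7,0],[0.5,0.7,-0.3],[0.5,0.7,-0.6],[0.5,0.7,-0.6]],"delta_rot":[[0,0,0],[0,0,0],[0,0,0],[0,0,0],[0,0,0]]}'
python3 -m pendant '{"translation":[[0,0,-0.1],[0,0,-0.1]],"delta_rot":[[0,0,0],[0,0,0]]}'; python3 tip.py
```

```text
clock: 4.3
tcp_pos: [0.5449, 0.2118, 0.0842]
orientation: [2.787, 1.45, -0.004]
contact_force: [0.0, 0.9, 0.3]
grip_width: 0.0003
gripper_force: 0.0
clock: 4.55
tcp_pos: [0.5457, 0.2123, 0.0828]
orientation: [2.787, 1.45, -0.0]
contact_force: [-0.6, 1.3, 0.6]
grip_width: 0.0002
gripper_force: 0.0
[0.54573482 0.21232328 0.08277095]
side [0.105 0.107 0.109 0.109 0.109 0.111 0.111 0.112 0.113 0.115 0.116 0.117]
scene [0.106 0.108 0.111 0.112 0.113 0.113 0.114 0.116 0.116 0.118 0.118 0.12 ]
start [0.243 0.243 0.244 0.244 0.244 0.244 0.245 0.245 0.245 0.245 0.246 0.246]
```

```bash
python3 -m pendant '{"translation":[[0,0,-0.4],[0,0,-0.8],[0,0,-0.8],[-0.15,-0.21,-0.8],[-0.3,-0.42,-0.8],[-0.4,-0.57,-0.8],[-0.48,-0.68,-0.8],[-0.52,-0.73,-0.8],[-0.52,-0.73,-0.8]],"delta_rot":[[0,0,0],[0,0,0],[0,0,0],[0,0,0],[0,0,0],[0,0,0],[0,0,0],[0,0,0],[0,0,0]]}'
cat > arm.py <<'E'
from h import *
# arm angle from the tab face/top seen in the side depth, pose relative to hub
def arm(pr=True):
    o=get_obs();t=o['tcp_pos'];p,d=grab_frame('side');P=cloud('side',d)
    H=np.array([.612,.125]);q=P[...,:2]-H;r=np.hypot(q[...,0],q[...,1])
    m=(r>.03)&(r<.06)&(abs(P[...,2]-.088)<.005)   # bare bar between hub and disc
    a=np.unwrap(np.arctan2(q[m][:,1],q[m][:,0])%(2*np.pi));b=np.median(a)
    print('clock',o['clock'],'tcp',t.round(4),'F',np.round(o['contact_force'],1),'bar n',m.sum(),'ang',np.degrees(b).round(1),'theta',(b-np.arctan2(60,-86)).round(3))
    return p
if __name__=='__main__': 
    import sys
    p=arm()
    if len(sys.argv)>1: cv2.imwrite(sys.argv[1],cv2.resize(p[150:330,180:400,::-1],None,fx=3,fy=3))
E
python3 arm.py
```

```text
clock: 5.78
tcp_pos: [0.5335, 0.1948, 0.0631]
orientation: [-2.786, -1.451, -0.003]
contact_force: [3.0, 2.0, -0.7]
grip_width: 0.0
gripper_force: 1.8
clock 5.775 tcp [0.5335 0.1948 0.0631] F [ 3.   2.  -0.7] bar n 0 ang nan theta nan
  return _methods._mean(a, axis=axis, dtype=dtype,
  ret = ret.dtype.type(ret / rcount)
```

```bash
cat > arm.py <<'E'
from h import *
H=np.array([.612,.125]);A0=np.arctan2(.1948-.125,.5335-.612)
def arm():
    o=get_obs();t=o['tcp_pos'];c=calibration('wrist');p,d=grab_frame('wrist');P=cloud('wrist',d,c)
    q=P[...,:2]-H;r=np.hypot(q[...,0],q[...,1]);a=np.arctan2(q[...,1],q[...,0])%(2*np.pi)
    m=(r>.148)&(r<.168)&(abs(P[...,2]-.089)<.007)&(abs(a-np.pi)<1)
    b=np.median(a[m]) if m.any() else np.nan
    F=np.array(o['contact_force'])
    th=np.arctan2(*(t[:2]-H)[::-1])%(2*np.pi)-A0
    at=A0+th-.14;y=np.array([-np.sin(at),np.cos(at)])
    print('clk %.2f'%o['clock'],'tcp',t.round(4),'F',F.round(1),'Ft %.2f'%(F[:2]@y),'n',m.sum(),'theta cam %.3f'%(b-np.arctan2(60,-86)),'theta tcp %.3f'%th)
    return p
if __name__=='__main__':
    import sys
    p=arm()
    if len(sys.argv)>1: cv2.imwrite(sys.argv[1],p[:,:,::-1])
    elif 1:
        pass
E
python3 arm.py
python3 - <<'E'
import numpy as np
v=np.array([-.0785,.0698])
for k in np.arange(0,1.05,.05):
    c,s=np.cos(k),np.sin(k);w=np.array([c*v[0]-s*v[1],s*v[0]+c*v[1]])-v
    print(round(k,2),(w/.025).round(2),'rz',round(np.degrees(k)/5,2))
E
```

```text
clk 5.83 tcp [0.5335 0.1948 0.0631] F [ 2.7  2.1 -0.6] Ft -3.39 n 913 theta cam 0.010 theta tcp 0.000
0.0 [0. 0.] rz 0.0
0.05 [-0.14 -0.16] rz 0.57
0.1 [-0.26 -0.33] rz 1.15
0.15 [-0.38 -0.5 ] rz 1.72
0.2 [-0.49 -0.68] rz 2.29
0.25 [-0.59 -0.86] rz 2.86
0.3 [-0.68 -1.05] rz 3.44
0.35 [-0.77 -1.25] rz 4.01
0.4 [-0.84 -1.44] rz 4.58
0.45 [-0.9  -1.64] rz 5.16
0.5 [-0.95 -1.85] rz 5.73
0.55 [-1.   -2.05] rz 6.3
0.6 [-1.03 -2.26] rz 6.88
0.65 [-1.05 -2.47] rz 7.45
0.7 [-1.06 -2.68] rz 8.02
0.75 [-1.06 -2.89] rz 8.59
0.8 [-1.05 -3.1 ] rz 9.17
0.85 [-1.03 -3.31] rz 9.74
0.9 [-1.   -3.52] rz 10.31
0.95 [-0.96 -3.72] rz 10.89
1.0 [-0.91 -3.93] rz 11.46
```

```bash
python3 -m pendant '{"translation":[[-0.14,-0.16,0],[-0.26,-0.33,0],[-0.38,-0.5,0],[-0.49,-0.68,0],[-0.59,-0.86,0],[-0.68,-1.05,0],[-0.77,-1.25,0],[-0.84,-1.44,0],[-0.9,-1.64,0],[-0.95,-1.85,0],[-1.0,-2.05,0],[-1.03,-2.26,0]],"delta_rot":[[0,0,0.57],[0,0,1.15],[0,0,1.72],[0,0,2.29],[0,0,2.86],[0,0,3.44],[0,0,4.01],[0,0,4.58],[0,0,5.16],[0,0,5.73],[0,0,6.3],[0,0,6.88]]}'; python3 arm.py
```

```text
clock: 7.38
tcp_pos: [0.5068, 0.1394, 0.0631]
orientation: [-2.229, -2.212, -0.002]
contact_force: [0.5, 6.4, 1.4]
grip_width: 0.0
gripper_force: 2.7
clk 7.38 tcp [0.5068 0.1394 0.0631] F [0.5 6.4 1.4] Ft -6.27 n 926 theta cam 0.598 theta tcp 0.591
```

```bash
python3 -m pendant '{"translation":[[-0.02,-0.21,0],[-0.03,-0.42,0],[-0.03,-0.63,0],[-0.02,-0.84,0],[0,-1.05,0],[0.03,-1.26,0],[0.05,-1.38,0],[0.07,-1.46,0],[0.09,-1.55,0],[0.11,-1.63,0],[0.13,-1.71,0],[0.13,-1.71,0]],"delta_rot":[[0,0,0.57],[0,0,1.14],[0,0,1.71],[0,0,2.29],[0,0,2.86],[0,0,3.43],[0,0,3.78],[0,0,4.01],[0,0,4.24],[0,0,4.47],[0,0,4.7],[0,0,4.7]]}'; python3 arm.py pics/w5.png
```

```text
clock: 8.93
tcp_pos: [0.5084, 0.0965, 0.0628]
orientation: [-1.734, -2.616, 0.002]
contact_force: [-4.1, 6.1, 6.0]
grip_width: 0.0002
gripper_force: 3.5
clk 8.93 tcp [0.5084 0.0965 0.0628] F [-4.1  6.1  6. ] Ft -6.63 n 939 theta cam 0.999 theta tcp 0.996
```

View pics/w5.png

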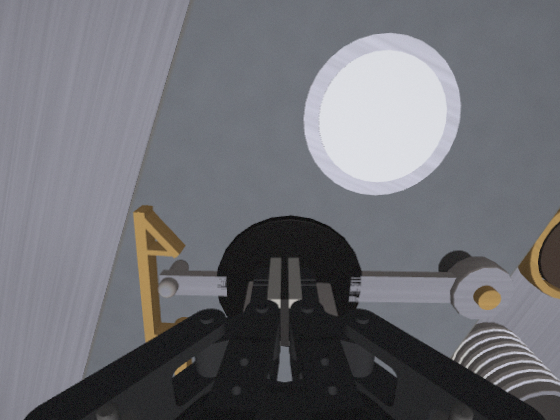

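The wrist view has the pin at (168,287), behind the hook's holding face at (184,250), with theta ≈ 1.0. I'll ease it back slowly.

```bash
python3 -m pendant '{"translation":[[-0.01,0.04,0],[-0.02,0.08,0],[-0.03,0.12,0],[-0.04,0.16,0],[-0.05,0.2,0],[-0.05,0.23,0]],"delta_rot":[[0,0,-0.11],[0,0,-0.23],[0,0,-0.34],[0,0,-0.46],[0,0,-0.57],[0,0,-0.65]]}'; python3 arm.py
```

```text
clock: 9.72
tcp_pos: [0.5079, 0.1007, 0.0625]
orientation: [-1.81, -2.567, 0.002]
contact_force: [-3.0, 1.1, 2.0]
grip_width: -0.0
gripper_force: 1.5
clk 9.72 tcp [0.5079 0.1007 0.0625] F [-3.   1.1  2. ] Ft -1.38 n 957 theta cam 0.961 theta tcp 0.956
```

```bash
python3 -m pendant '{"translation":[[-0.01,0.03,0],[-0.02,0.06,0],[-0.03,0.09,0],[-0.04,0.12,0],[-0.05,0.15,0],[-0.05,0.15,0]],"delta_rot":[[0,0,0],[0,0,0],[0,0,0],[0,0,0],[0,0,0],[0,0,0]]}'; python3 arm.py
```

```text
clock: 10.52
tcp_pos: [0.5078, 0.1045, 0.0628]
orientation: [1.81, 2.568, 0.0]
contact_force: [0.7, -0.3, -0.5]
grip_width: 0.0003
gripper_force: 0.0
clk 10.53 tcp [0.5078 0.1045 0.0628] F [ 0.7 -0.3 -0.5] Ft 0.35 n 952 theta cam 0.958 theta tcp 0.921
```

```bash
python3 -m pendant '{"translation":[[-0.08,0.23,0],[-0.17,0.47,0],[-0.25,0.7,0],[-0.34,0.94,0],[-0.34,0.94,0],[-0.34,0.94,0.7],[-0.34,0.94,1.4],[-0.34,0.94,2.2],[-0.34,0.94,3.0],[-0.34,0.94,3.7],[-0.34,0.94,3.7]],"delta_rot":[[0,0,0],[0,0,0],[0,0,0],[0,0,0],[0,0,0],[0,0,0],[0,0,0],[0,0,0],[0,0,0],[0,0,0],[0,0,0]]}'; python3 arm.py
python3 -m pendant '{"translation":[[0.1,-0.8,0],[0.2,-1.6,0],[0.3,-2.4,0],[0.4,-3.2,0],[0.5,-4,0],[0.6,-4.8,0],[0.7,-5.6,0],[0.8,-6.2,0],[0.9,-6.7,0],[0.9,-6.7,0]],"delta_rot":[[0,0,-0.5],[0,0,-1],[0,0,-1.5],[0,0,-2],[0,0,-2.5],[0,0,-3],[0,0,-3.5],[0,0,-3.9],[0,0,-3.9],[0,0,-3.9]]}'
python3 - <<'E'
from h import *
t=get_obs()['tcp_pos']
for n in('side','scene'):
    p,d=grab_frame(n);P=cloud(n,d);cv2.imwrite(f'pics/{n}6.png',p[:,:,::-1])
    m=(abs(P[...,0]-.585)<.06)&(abs(P[...,1]+.0375)<.03)&(P[...,2]>.125)&(P[...,2]<.165)
    q=P[m];
    if len(q):
      # sphere fit, radius 13 mm
      from scipy.optimize import least_squares
      q=q[q[:,2]>.128]
      s=least_squares(lambda c:np.hypot.reduce(q-c,axis=1)-.013,q.mean(0),loss='soft_l1',f_scale=.001);print(n,len(q),'ball',s.x.round(4),q.min(0).round(3),q.max(0).round(3))
a=cv2.imread('pics/side6.png')[150:330,180:400];cv2.imwrite('pics/side6z.png',cv2.resize(a,None,fx=3,fy=3))
E
```

```text
clock: 11.95
tcp_pos: [0.5003, 0.1281, 0.1565]
orientation: [1.809, 2.566, 0.004]
contact_force: [-0.2, -0.2, 0.8]
grip_width: 0.0001
gripper_force: 0.0
clk 11.95 tcp [0.5003 0.1281 0.1565] F [-0.2 -0.2  0.8] Ft 0.27 n 385 theta cam 0.961 theta tcp 0.699
clock: 13.25
tcp_pos: [0.5219, -0.0404, 0.1553]
orientation: [2.22, 2.223, -0.0]
contact_force: [0.7, -0.6, 0.5]
grip_width: -0.0001
gripper_force: 0.0
side 95 ball [ 0.5696 -0.0411  0.1392] [ 0.556 -0.05   0.131] [ 0.579 -0.026  0.154]
scene 78 ball [ 0.5706 -0.0423  0.1393] [ 0.56  -0.054  0.133] [ 0.585 -0.03   0.153]
```

View pics/side6z.png

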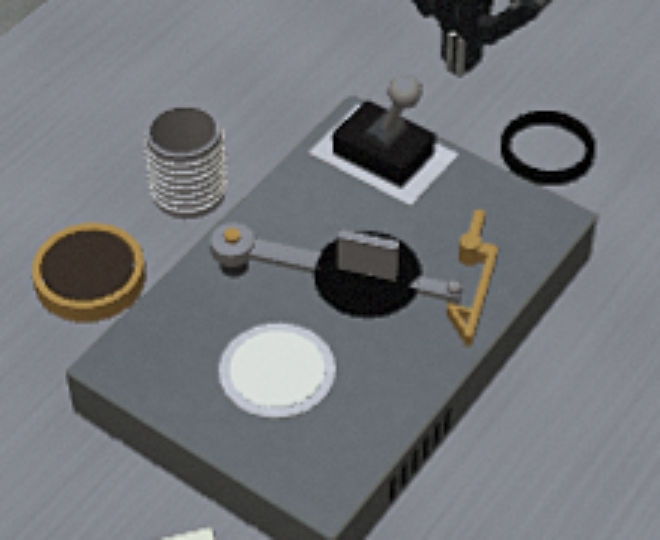

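The side view shows the pin on the hook at (455,290) and the shutter cocked and released. The ball is at (0.570, -0.042, 0.139), still leaning to -x.

```bash
python3 -m pendant '{"translation":[[0,-0.05,-0.9],[0,-0.05,-1.8],[0,-0.05,-2.65],[0,-0.05,-2.65],[0.3,-0.05,-2.65],[0.6,-0.05,-2.65],[0.8,-0.05,-2.65],[1.0,-0.05,-2.65],[1.2,-0.05,-2.65],[1.4,-0.05,-2.65],[1.6,-0.05,-2.65],[1.8,-0.05,-2.65]],"delta_rot":[[0,0,0],[0,0,0],[0,0,0],[0,0,0],[0,0,0],[0,0,0],[0,0,0],[0,0,0],[0,0,0],[0,0,0],[0,0,0],[0,0,0]]}'
cat > ball.py <<'E'
from h import *
from scipy.optimize import least_squares
for n in('side','scene'):
    p,d=grab_frame(n);P=cloud(n,d)
    m=(abs(P[...,0]-.59)<.05)&(abs(P[...,1]+.042)<.016)&(P[...,2]>.130)&(P[...,2]<.156)&(p.min(2)>85)
    q=P[m]
    if len(q)>15:
      s=least_squares(lambda c:np.hypot.reduce(q-c,axis=1)-.013,q.mean(0)+[0,0,-.01],loss='soft_l1',f_scale=.001);print(n,len(q),'ball',s.x.round(4),q.min(0).round(3),q.max(0).round(3))
cv2.imwrite('pics/scene7.png',p[:,:,::-1])
E
python3 ball.py
```

```text
clock: 14.85
tcp_pos: [0.5671, -0.0408, 0.0891]
orientation: [2.219, 2.224, 0.0]
contact_force: [-0.3, 0.1, 0.9]
grip_width: 0.0003
gripper_force: 0.6
side 51 ball [ 0.5912 -0.0416  0.1413] [ 0.552 -0.044  0.135] [ 0.605 -0.026  0.155]
scene 60 ball [ 0.5938 -0.0424  0.1415] [ 0.573 -0.054  0.134] [ 0.606 -0.031  0.155]
```

```bash
python3 -m pendant '{"translation":[[0.15,0,0],[0.3,0,0],[0.4,0,0],[0.4,0,0]],"delta_rot":[[0,0,0],[0,0,0],[0,0,0],[0,0,0]]}'; python3 ball.py;  python3 -m pendant '{"translation":[[0.06,0,0],[0.12,0,0],[0.12,0,0]],"delta_rot":[[0,0,0],[0,0,0],[0,0,0]]}'; python3 ball.py
```

```text
clock: 15.45
tcp_pos: [0.5771, -0.0407, 0.0891]
orientation: [2.218, 2.224, 0.001]
contact_force: [-0.6, 0.1, 0.6]
grip_width: 0.0
gripper_force: 0.0
side 57 ball [ 0.6019 -0.0416  0.1398] [ 0.564 -0.047  0.131] [ 0.614 -0.028  0.155]
scene 59 ball [ 0.6045 -0.0423  0.14  ] [ 0.583 -0.054  0.13 ] [ 0.617 -0.03   0.154]
clock: 15.92
tcp_pos: [0.5797, -0.0407, 0.089]
orientation: [-2.218, -2.224, 0.0]
contact_force: [-1.2, 0.4, -0.1]
grip_width: 0.0002
gripper_force: 0.3
side 52 ball [ 0.6045 -0.0426  0.1396] [ 0.575 -0.049  0.14 ] [ 0.616 -0.028  0.154]
scene 59 ball [ 0.6061 -0.0424  0.1395] [ 0.585 -0.054  0.132] [ 0.619 -0.03   0.154]
```

```bash
for i in 1 2; do python3 -m pendant '{"translation":[[0.05,0,0],[0.1,0,0],[0.1,0,0]],"delta_rot":[[0,0,0],[0,0,0],[0,0,0]]}'|grep -E 'tcp|contact'; done; python3 ball.py
```

```text
tcp_pos: [0.5823, -0.0407, 0.089]
contact_force: [-1.9, 0.1, -0.7]
tcp_pos: [0.585, -0.0408, 0.0891]
contact_force: [-0.2, -0.2, -1.1]
side 55 ball [ 0.6094 -0.0417  0.1372] [ 0.58  -0.047  0.137] [ 0.62  -0.027  0.153]
scene 60 ball [ 0.611  -0.0421  0.1376] [ 0.59  -0.053  0.133] [ 0.625 -0.031  0.152]
```

```bash
python3 -m pendant '{"translation":[[0.05,0,0],[0.1,0,0],[0.1,0,0]],"delta_rot":[[0,0,0],[0,0,0],[0,0,0]]}'|grep -E 'tcp|contact'; python3 -m pendant '{"translation":[[0.05,0,0],[0.1,0,0],[0.1,0,0]],"delta_rot":[[0,0,0],[0,0,0],[0,0,0]]}'|grep -E 'tcp|contact';  python3 ball.py
```

```text
tcp_pos: [0.5874, -0.0407, 0.089]
contact_force: [-0.6, 0.5, -0.3]
tcp_pos: [0.59, -0.0407, 0.0891]
contact_force: [-0.9, 0.0, -0.1]
side 56 ball [ 0.6111 -0.042   0.1367] [ 0.575 -0.045  0.133] [ 0.626 -0.027  0.154]
scene 60 ball [ 0.6163 -0.0421  0.1352] [ 0.597 -0.054  0.138] [ 0.63  -0.032  0.149]
```

```bash
for i in 1; do python3 -m pendant '{"translation":[[0.05,0,0],[0.1,0,0],[0.15,0,0],[0.15,0,0]],"delta_rot":[[0,0,0],[0,0,0],[0,0,0],[0,0,0]]}'|grep -E 'tcp|contact'; done; python3 ball.py; python3 -m pendant '{"translation":[[0.05,0,0],[0.1,0,0],[0.1,0,0]],"delta_rot":[[0,0,0],[0,0,0],[0,0,0]]}'|grep -E 'tcp|contact';  python3 ball.py
python3 - <<'E'
import cv2
a=cv2.imread('pics/scene7.png')[140:270,180:390];cv2.imwrite('pics/scene7z.png',cv2.resize(a,None,fx=3.8,fy=3.8))
E
```

```text
tcp_pos: [0.5917, -0.0408, 0.0888]
contact_force: [-7.3, 0.7, 3.2]
side 54 ball [ 0.6138 -0.0418  0.1353] [ 0.577 -0.047  0.132] [ 0.629 -0.029  0.151]
scene 60 ball [ 0.6174 -0.042   0.135 ] [ 0.598 -0.054  0.136] [ 0.631 -0.032  0.15 ]
tcp_pos: [0.5919, -0.0408, 0.0886]
contact_force: [-13.3, 2.0, 9.7]
side 57 ball [ 0.6051 -0.0388  0.1398] [ 0.577 -0.047  0.131] [ 0.627 -0.026  0.15 ]
scene 59 ball [ 0.617  -0.0426  0.135 ] [ 0.6   -0.054  0.137] [ 0.631 -0.032  0.149]
```

View pics/scene7z.png

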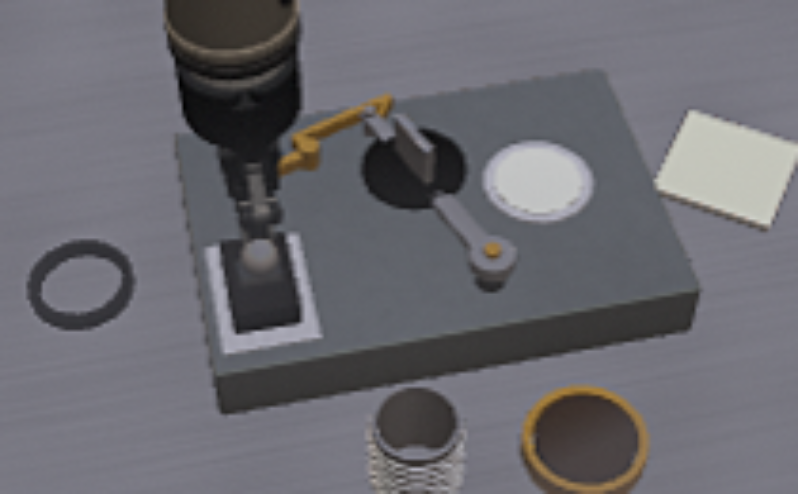

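The scene view shows the toggle at its end stop with the ball at (262,250), and the shutter still cocked. The force rose to 13 N with no further motion. I'll back away.

```bash
python3 -m pendant '{"translation":[[-0.2,0,0],[-0.6,0,0],[-1.2,0,0],[-1.6,0,0],[-1.6,0,1],[-1.6,0,2],[-1.6,0,3],[-1.6,0,4],[-1.6,0,4],[-1.6,0,4]],"delta_rot":[[0,0,0],[0,0,0],[0,0,0],[0,0,0],[0,0,0],[0,0,0],[0,0,0],[0,0,0],[0,0,0],[0,0,0]]}'
python3 ball.py
python3 - <<'E'
from h import *
p,d=grab_frame('side');cv2.imwrite('pics/end.png',cv2.resize(p[150:360,180:400,::-1],None,fx=2.8,fy=2.8))
E
```

```text
clock: 20.05
tcp_pos: [0.5553, -0.0407, 0.1883]
orientation: [-2.218, -2.224, 0.001]
contact_force: [-0.2, 1.2, -0.4]
grip_width: -0.0001
gripper_force: 0.0
side 67 ball [ 0.6156 -0.0407  0.1341] [ 0.604 -0.049  0.133] [ 0.626 -0.028  0.149]
scene 59 ball [ 0.6178 -0.0429  0.135 ] [ 0.609 -0.054  0.136] [ 0.631 -0.033  0.149]
```

View pics/end.png

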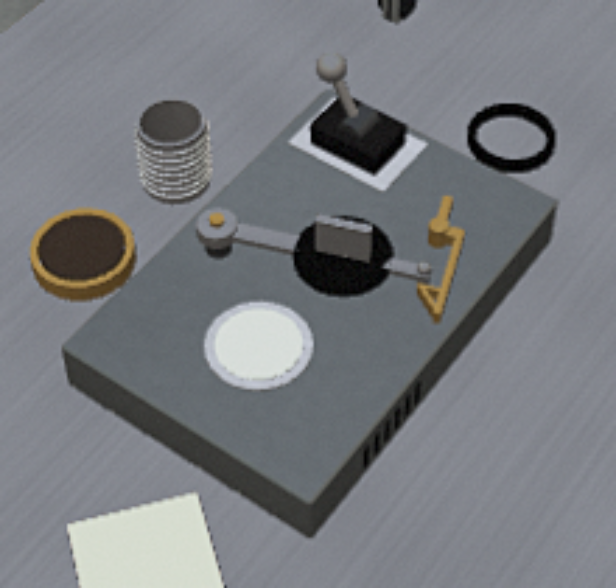

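The end view shows the pin on the hook at (424,270), the toggle leaning to +x at (331,68), and the tube, tile, ring and flat undisturbed.

```bash
python3 -c "from bench import *;print(hand_in())"
```

```text
the job is handed in; nothing more can be done
None
```

The shutter is cocked on the hook by itself, the toggle is pushed fully over to on against its stop, the other things on the counter were not touched, and the job was handed in at about 20 s on the robot clock.

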